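# Lay the standing price-list binder down beside the catalogues

## Robot

A 6-joint arm with a two-finger parallel gripper is mounted at the origin on the work surface. World frame = base frame: x ahead of the robot, y to its left, z up, the work surface at z = 0. Lengths are in m, angles in degrees, forces in N, time in s.
With the tool pointing down it reaches from about 0.225 to 0.725 m from the base axis. Payload 3.1 kg.
Tool frame: the origin (TCP) lies midway between the tips of the shut fingers; the grasp point (between the pads) lies r.grasp_offset behind it (r.grasp_offset is the distance from the TCP to the grasp point, in m); z points along the fingers, y is the line along which they close (so a half turn about z gives the same grasp; the last joint's range is limited). The gripper opens to 85 mm and grips with 20 to 120 N. Pads are 22 mm wide; open, the fingers measure 114 mm over their backs; the gripper's body (76 mm by 85 mm) begins 54 mm behind the grasp point. The pads swing forward as they close: fully open they stand 13 mm farther back than shut.
Start: joints at [58.453, 2.75, 5.684, 92.934, 0, 82.678], TCP at [0.215, 0.479, 0.231] pointing down, gripper open.
Joint ranges: [-166.93, 166.93], [-56.73, 111.36], [-69.38, 81.34], [-121.58, 131.49], [-85.45, 84.26], [-180, 180]. Speed limits (degrees/s): [159.86, 159.86, 180, 180, 180, 180].

## Interface

Orientations are given as [roll, pitch, yaw] about the fixed x, y, z axes, in that order (R = Rz(yaw) Ry(pitch) Rx(roll)).
In Python, from workcell import r gives the robot as it stands.
- The arm moves only by the shell command python3 -m creep 'ROWS' [FORCE]. ROWS is JSON, a list that holds one entry, the list of rows, each a list of 7 numbers: the shift along the tool's x, y, z in m, then the turn, a rotation vector about the tool's x, y, z in degrees, then the closure, from 0 (fully open) to 1 (shut). In form: [[[x, y, z, wx, wy, wz, jaw], ...]]. A call has 1 to 20 rows; each row is the pose to reach, as a shift and turn from the pose commanded when the call began, along the tool's axes at that moment; what a row does not reach only later rows make up. A row lasts 1/10 s, in which the tool goes at most 50 mm and 8.59 degrees, less where a joint would pass 70% of its speed; a pose out of reach is approached as far as the arm can. A call with a gripper value outside its range is refused whole. The fingers move at their own pace and stop on an object; FORCE is the grip in N (left out, the last holds). Time passes only in rows, so rows that repeat a pose let the fingers close. It gives the time, the measured TCP pose, the force, the opening and the grip force at its end, in the units of the state.
- r.read_state(): the state, without advancing time (a new reading comes with each control period).
- r.snapshot(name): name is "scene" or "side" or "wrist"; returns (picture, depth): 420x560x3 uint8, red, green, blue; 420x560 float32, m along the optical axis (not along the pixel's ray), 0 where there is no reading.
- r.get_calibration(name): a dict with "fx", "fy", "cx", "cy" (pixels), "rvec" (rotation vector, rad) and "tvec" (3), from world to camera coordinates, as OpenCV has them. Camera axes: x right, y down, z forward; pixel columns grow to the right and rows downward; lengths in m; the calibration is good to about 2 mm. A picture is of the moment at which its call begins: read the wrist's pose just before it. get_calibration takes no time and is no camera call; for the wrist camera it gives the pose at the moment of the call.
- r.close_job(): hands the job in; it is judged then, once.
The state is a dict: "clock": time; "joint_pos": joint angles; "joint_velocities": joint speeds; "effort": joint torques, N m; "ee_pos": TCP position; "tool_rot": TCP orientation; "ft_force": force on the tool from outside, world axes, zero at the start; "moment": the same for the moment, N m; "grip_width": finger opening in m; "grasp_force": force on a finger pad.
Only numpy, scipy, OpenCV 4.12 (cv2) and the standard library are available. Lean on these libraries where they do the work, as an engineer would, in place of code of your own. Each camera call takes 0.05 s, during which the arm holds its last target. There are 200 camera calls.

## Task

The blue ring binder stands on end beside the pile of catalogues on the shop desk. Using the pile as a stop for its foot, tip the binder over, away from the pile, and let it down gently under control until it lies flat on its cover, its foot end still square up against the pile. Only push and support it with the fingers: do not pinch it, lift it or let it fall, leave everything else on the desk where it is, and finish with the hand clear.

Things in the scene. Friction and masses are not known exactly. Their poses are not given: they have to be found in the camera images.
- binder: Blue A5 ring binder, a closed rigid box 180 mm (x) by 45 mm thick (y) by 225 mm tall (z), 0.45 to 0.8 kg, standing on end. Origin: centre of its underside (foot); z points to its top end, +y to the catalogue pile; it must come to lie on its flat -y cover. The spine, with a paper label and a finger hole, is on +x. Lying as wanted, y points up, z level away from the pile, origin 22.5 mm high.
- binder_edge (a point): Middle of the lower edge of the binder's -y cover (binder frame 0, -22.5 mm, 0): the edge it turns about, which stays down on the desk. The binder passes its balance point at a lean of about 0.2 rad.
- binder_top (a point): Centre of the binder's top end, 225 mm from its foot (binder frame 0, 0, 225 mm).
- stack: Squared pile of five closed catalogues, 210 mm (x) by 297 mm (y) by 76 mm high, does not move. Origin: centre of its underside. Its flat -y side (148.5 mm from the origin, 210 mm long) is the stop: the binder stands parallel to it, foot 1 to 6 mm from it, within 15 mm of its middle. The desk is clear for at least 300 mm from that side.
- mug: Dark green mug, 82 mm across, 95 mm high, handle on its +y. Origin: centre of underside. Leave alone.
- calculator: Grey desk calculator, 105 mm (x) by 150 mm (y), 25 mm high. Origin: centre of underside. Leave alone.
- stapler: Red and black stapler, 145 mm long (x), 36 mm wide, 56 mm high. Origin: centre of underside. Leave alone.
- phone: Black phone lying flat, 75 mm (x) by 156 mm (y), 9 mm thick. Origin: centre of underside. Leave alone.
- glue_stick: White and green glue stick standing up, 28 mm across, 96 mm high. Origin: centre of underside. Leave alone.
- tape: Black tape dispenser with a clear roll, 150 mm (x) by 58 mm (y), 76 mm high. Origin: centre of underside. Leave alone.
- pen_pot: Dark steel pen pot with pens, 80 mm across, 100 mm high, 155 mm with the pens. Origin: centre of underside. Leave alone.
- card_box: Open cardboard box of business cards, 110 mm (x) by 200 mm (y), 60 mm high. Origin: centre of underside. Leave alone.
Mind the look-alikes: they are no part of the job. There is more than one size of the binder; the one meant has the size given above.

How it is judged:
By the outcome, as a careful person would: the job done as asked, in the order asked, and still so for the second after the job is handed in, with the robot touching nothing.
It also fails if it takes over 59 s, if anything falls off the work surface, if the arm or the gripper's body presses on something with over 40 N, if the wrist force passes 120 N, or if a joint passes its speed limit or range.

## Working session

There is one attempt and no reset: what is moved stays moved. The work goes in short steps, Python scripts to look and compute and a shell command to move; the robot and the scene stay as the last step left them, time stands still between calls to the robot, and variables do not carry over. Pictures are saved under pics/ and viewed, at most 10 in all, crops included, and the job is handed in when it is done.

```bash
ls; mkdir -p pics; python3 - <<'E'
from workcell import r
import cv2,numpy as np
s=r.read_state();print({k:np.round(v,3).tolist() for k,v in s.items()}, r.grasp_offset)
ims=[]
for n in ("scene","side"):
    p,d=r.snapshot(n);c=r.get_calibration(n);R=cv2.Rodrigues(np.array(c["rvec"]))[0]
    print(n,c, "cam at",(-R.T@np.array(c["tvec"]).ravel()).round(3))
    np.savez(f"{n}.npz",p=p,d=d,R=R,t=np.array(c["tvec"]).ravel(),K=[c["fx"],c["fy"],c["cx"],c["cy"]])
    cv2.imwrite(f"pics/{n}0.png",p[:,:,::-1])
E
```

```text
pics
{'clock': 0.0, 'joint_pos': [58.453, 2.792, 5.59, 92.933, -0.0, 82.68], 'joint_velocities': [0.044, 0.01, 0.045, -0.08, 0.091, 0.016], 'effort': [-0.002, -33.878, 32.002, 0.02, -0.0, -0.0], 'ee_pos': [0.215, 0.478, 0.23], 'tool_rot': [-179.866, -0.017, 155.773], 'ft_force': [-0.208, 0.396, 0.544], 'moment': [0.051, -0.003, 0.005], 'grasp_force': 0.0, 'grip_width': 0.085} 0.0187
scene {'fx': 413.2152387316202, 'fy': 413.2152387316202, 'cx': 280.1025498471996, 'cy': 210.323255889459, 'rvec': array([ 1.88362371,  1.35665086, -0.66235615]), 'tvec': array([-0.21836901, -0.17556643,  1.8910904 ])} cam at [ 1.586 -0.299  1.025]
side {'fx': 397.6226603399491, 'fy': 397.6226603399491, 'cx': 277.431077550912, 'cy': 207.60971133456843, 'rvec': array([ 0.53864545, -2.59236786,  1.34450254]), 'tvec': array([0.50690652, 0.222997  , 1.11455629])} cam at [0.171 0.921 0.82 ]
```

View pics/scene0.png

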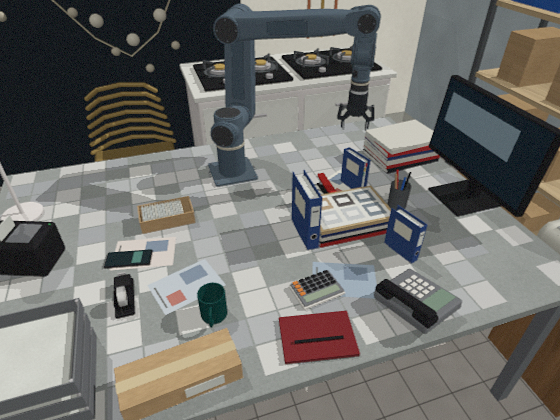

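View pics/side0.png

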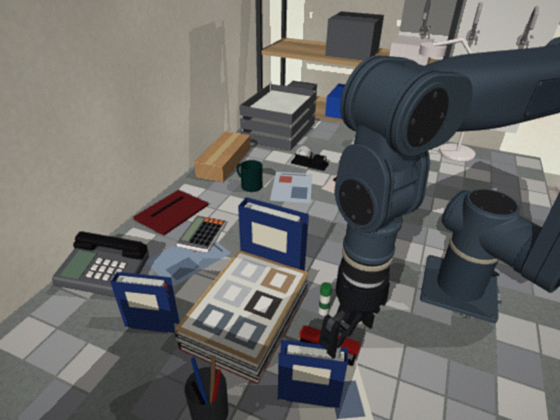

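Three blue binders: scene (307,210)/side (272,235), scene (355,168)/side (312,375) and scene (405,233)/side (147,303). The first is the tallest and stands against the -y end of the catalogue pile, so it fits the description. I'll measure it and confirm with a crop.

```bash
cat > h.py <<'E'
import numpy as np,cv2
def load(n):
    z=np.load(n+".npz");return z["p"],z["d"],z["R"],z["t"],z["K"]
def pts(d,R,t,K):
    v,u=np.mgrid[:d.shape[0],:d.shape[1]]
    c=np.stack([(u-K[2])/K[0]*d,(v-K[3])/K[1]*d,d],-1)
    return (c-t)@R
def blue(p):
    h=cv2.cvtColor(p,cv2.COLOR_RGB2HSV)
    return ((h[...,0]>105)&(h[...,0]<130)&(h[...,1]>120)&(h[...,2]>35)).astype(np.uint8)
E
python3 - <<'E'
from h import *
ims=[]
for n,box in (("scene",(285,160,335,255)),("side",(225,195,315,280))):
    p,d,R,t,K=load(n);P=pts(d,R,t,K);m=blue(p)
    k,l,st,ce=cv2.connectedComponentsWithStats(m)
    for i in range(1,k):
        if st[i,4]>150:
            q=P[(l==i)&(d>0)];print(n,ce[i].round(),st[i,4],np.percentile(q,[2,50,98],0).round(3).tolist())
    x0,y0,x1,y1=box
    # whole binder cloud incl. white, in box, z>0.1
    q=P[y0:y1,x0:x1].reshape(-1,3);q=q[(q[:,2]>.1)&(q[:,2]<.24)]
    print("high",len(q),np.percentile(q,[1,50,99],0).round(3).tolist())
    f=q[:,:2].astype(np.float32)
    top=P[y0:y1,x0:x1].reshape(-1,3);top=top[(top[:,2]>.205)&(top[:,2]<.24)]
    if len(top)>10: print("top rect",len(top),cv2.minAreaRect(top[:,:2].astype(np.float32)), np.median(top[:,2]))
    # stack top
    mm=(P[...,2]>.066)&(P[...,2]<.086)
    k,l,st,ce=cv2.connectedComponentsWithStats(mm.astype(np.uint8))
    i=1+np.argmax(st[1:,4]);q=P[l==i]
    print("stack",ce[i],st[i],cv2.minAreaRect(q[:,:2].astype(np.float32)),np.median(q[:,2]))
    c=p[max(0,y0-30):y1+30,max(0,x0-30):x1+80];ims.append(cv2.resize(c,(400,400)))
cv2.imwrite("pics/crop1.png",np.hstack(ims)[:,:,::-1])
E
```

```text
scene [544.   4.] 316 [[-0.245, 1.602, 0.562], [-0.086, 1.612, 0.578], [-0.006, 1.622, 0.606]]
scene [353. 171.] 529 [[0.223, 0.436, 0.011], [0.285, 0.455, 0.076], [0.34, 0.498, 0.16]]
scene [305. 215.] 969 [[0.419, 0.134, 0.009], [0.555, 0.138, 0.096], [0.594, 0.179, 0.223]]
scene [400. 236.] 1078 [[0.597, 0.252, 0.006], [0.707, 0.437, 0.065], [0.767, 0.473, 0.16]]
high 1215 [[0.413, 0.134, 0.102], [0.541, 0.142, 0.188], [0.595, 0.181, 0.226]]
top rect 487 ((0.502413272857666, 0.15905696153640747), (0.048530299216508865, 0.1866886168718338), 88.5252456665039) 0.2142999269294841
stack [174.67139299 368.55623683] [ 114  328  128   84 5219] ((0.9507046341896057, -0.35999318957328796), (0.12324392795562744, 0.30119484663009644), 5.891682147979736) 0.07101257071409231
side [334. 102.] 440 [[0.273, -1.743, -0.2], [0.804, -1.515, -0.102], [0.848, 0.494, 0.652]]
side [274. 234.] 2386 [[0.412, 0.137, 0.073], [0.48, 0.18, 0.169], [0.587, 0.184, 0.224]]
side [147. 305.] 2165 [[0.636, 0.418, 0.005], [0.687, 0.46, 0.076], [0.757, 0.481, 0.161]]
side [310. 378.] 2553 [[0.216, 0.452, 0.008], [0.279, 0.481, 0.08], [0.339, 0.499, 0.162]]
side [199. 381.] 220 [[0.453, 0.564, 0.03], [0.473, 0.576, 0.095], [0.489, 0.598, 0.155]]
high 3214 [[0.411, 0.136, 0.102], [0.492, 0.18, 0.183], [0.589, 0.185, 0.226]]
top rect 1129 ((0.5003829598426819, 0.15944065153598785), (0.05033382773399353, 0.18088051676750183), 88.88018798828125) 0.21511285174269723
stack [244.45812637 304.75257017] [ 175  246  133  120 8657] ((0.4920920729637146, 0.33048057556152344), (0.3082412779331207, 0.21068976819515228), 88.67139434814453) 0.0769715230986504
```

View pics/crop1.png

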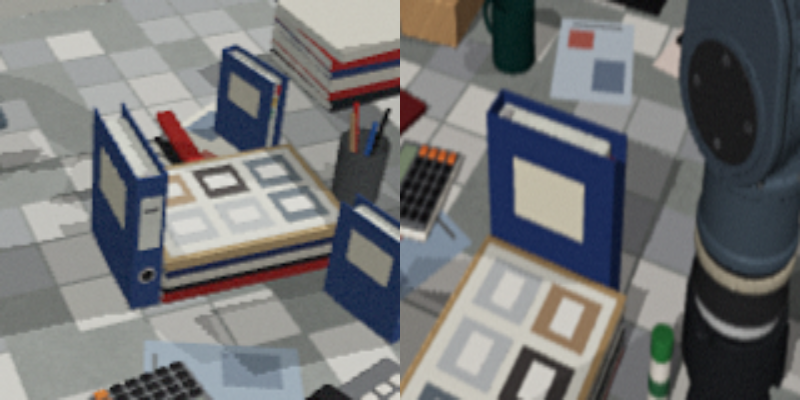

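The crop confirms it: the left binder, standing tight against the pile's -y end, is 225 mm tall, while the other two are about 160 mm. It sits at (0.500, 0.159) with yaw about -1.3°, and its cover runs from y≈0.137 to 0.182. I'll move over it, with the jaws along y and partly closed.

```bash
python3 -m creep '[[[0,0,-0.04,0,0,0,0.2],[0,0,-0.08,0,0,0,0.33],[-0.03,-0.015,-0.11,0,0,-2,0.33],[-0.07,-0.03,-0.11,0,0,-5,0.33],[-0.11,-0.05,-0.11,0,0,-8,0.33],[-0.15,-0.067,-0.11,0,0,-11,0.33],[-0.19,-0.085,-0.11,0,0,-14,0.33],[-0.23,-0.102,-0.11,0,0,-17,0.33],[-0.27,-0.12,-0.11,0,0,-20,0.33],[-0.31,-0.138,-0.11,0,0,-22,0.33],[-0.35,-0.156,-0.11,0,0,-23,0.33],[-0.39,-0.174,-0.11,0,0,-23,0.33],[-0.391,-0.174,-0.11,0,0,-23,0.33],[-0.391,-0.174,-0.11,0,0,-23,0.33],[-0.391,-0.174,-0.11,0,0,-23,0.33],[-0.391,-0.174,-0.11,0,0,-23,0.33]]]' 20
python3 - <<'E'
from workcell import r
import cv2,numpy as np
from h import *
c0=r.get_calibration("wrist");p,d=r.snapshot("wrist");c=c0;R=cv2.Rodrigues(np.array(c["rvec"]))[0]
s=r.read_state();print(s["clock"],s["ee_pos"],s["tool_rot"],s["grip_width"],s["joint_pos"])
P=pts(d,R,np.array(c["tvec"]).ravel(),[c["fx"],c["fy"],c["cx"],c["cy"]])
m=(P[...,2]>.19)&(P[...,2]<.235)&(abs(P[...,1]-.16)<.06)&(abs(P[...,0]-.5)<.13)
print(cv2.minAreaRect(P[m][:,:2].astype(np.float32)),m.sum())
m=(P[...,2]>.215)&(P[...,2]<.235)&(abs(P[...,1]-.16)<.06)&(abs(P[...,0]-.5)<.13)
print(np.percentile(P[m],[1,50,99],0).round(4).tolist())
q,_=r.snapshot("scene")
cv2.imwrite("pics/w1.png",np.hstack([cv2.resize(p,(400,300)),cv2.resize(q[60:270,160:440],(400,300))])[:,:,::-1])
E
```

```text
clock: 1.7
ee_pos: [0.4998, 0.1607, 0.3416]
tool_rot: [180.0, 0.0, 178.9]
ft_force: [1.0, -0.3, -0.4]
grip_width: 0.057
grasp_force: 0.0
1.75 [0.4998352  0.16079869 0.34168274] [1.79985995e+02 2.06048854e-02 1.78898500e+02] 0.05768192868594354 [1.05072273e+01 6.27650987e+00 2.22755569e+01 1.05976045e+02
 9.57231800e-03 1.16087269e+01]
((0.5002222061157227, 0.15796929597854614), (0.04508042708039284, 0.18077385425567627), 88.74468231201172) 11272
[[0.4116, 0.1345, 0.2153], [0.5127, 0.156, 0.2249], [0.5893, 0.1817, 0.2268]]
```

View pics/w1.png

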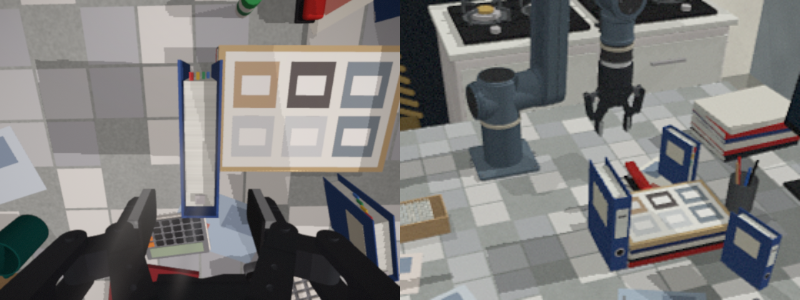

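The wrist view shows the binder top at (200,140), centred between the two fingers (150 and 258), and the scene view is unchanged. Next I'll lower the hand to straddle the top.

```bash
python3 -m creep '[[[0,-0.0025,0.02,0,0,0,0.33],[0,-0.0025,0.05,0,0,0,0.33],[0,-0.0025,0.08,0,0,0,0.33],[0,-0.0025,0.105,0,0,0,0.33],[0,-0.0025,0.125,0,0,0,0.33],[0,-0.0025,0.14,0,0,0,0.33],[0,-0.0025,0.15,0,0,0,0.33],[0,-0.0025,0.156,0,0,0,0.33],[0,-0.0025,0.156,0,0,0,0.33],[0,-0.0025,0.156,0,0,0,0.33]]]'
```

```text
clock: 2.8
ee_pos: [0.5009, 0.1574, 0.1862]
tool_rot: [180.0, 0.1, 178.8]
ft_force: [0.9, 0.3, -1.1]
grip_width: 0.0569
grasp_force: 0.0
```

```bash
python3 -m creep '[[[0,-0.003,0,0,0,0,0.33],[0,-0.006,0,0,0,0,0.33],[0,-0.009,0,-1,0,0,0.33],[0,-0.0125,-0.0005,-2,0,0,0.33],[0,-0.0155,-0.0006,-3,0,0,0.33],[0,-0.019,-0.0007,-4,0,0,0.33],[0,-0.022,-0.0007,-5,0,0,0.33],[0,-0.0255,-0.0007,-6,0,0,0.33],[0,-0.0285,-0.0006,-7,0,0,0.33],[0,-0.032,-0.0005,-8,0,0,0.33]]]'
cat > look.py <<'E'
import sys
from workcell import r
import cv2,numpy as np
from h import *
s=r.read_state();print(s["clock"],np.round(s["ee_pos"],4),np.round(s["tool_rot"],1),np.round(s["ft_force"],1),round(s["grip_width"],4),s["grasp_force"],np.round(s["joint_pos"]))
p,d=r.snapshot("scene");c=r.get_calibration("scene");R=cv2.Rodrigues(np.array(c["rvec"]))[0]
P=pts(d,R,np.array(c["tvec"]).ravel(),[c["fx"],c["fy"],c["cx"],c["cy"]])
# spine face (world x ~0.59): blue/white points -> rectangle in y,z
m=(abs(P[...,0]-.590-.02*(P[...,1]-.158)*-1)<.008)&(P[...,2]>-.004)&(P[...,2]<.25)&(P[...,1]>-.14)&(P[...,1]<.19)
k,l,st,ce=cv2.connectedComponentsWithStats((m&(P[...,2]>.006)).astype(np.uint8));i=1+np.argmax(st[1:,4]);q=P[l==i]
b=cv2.boxPoints(cv2.minAreaRect((q[:,1:]*1000).astype(np.float32)));print("spine yz mm",st[i,4],b.round().tolist(),cv2.minAreaRect((q[:,1:]*1000).astype(np.float32))[1:])
if len(sys.argv)>1: cv2.imwrite(f"pics/{sys.argv[1]}.png",cv2.resize(p[110:300,180:460],(800,543))[:,:,::-1])
E
python3 look.py
```

```text
clock: 3.8
ee_pos: [0.4997, 0.1248, 0.1856]
tool_rot: [171.9, -0.0, 178.8]
ft_force: [-0.1, -0.1, -0.0]
grip_width: 0.0573
grasp_force: 0.1
3.8 [0.4997 0.1248 0.1856] [171.9  -0.  178.8] [-0.1 -0.1 -0. ] 0.0573 0.07732258876785636 [ 2. -1. -3. 87.  8.  3.]
spine yz mm 645 [[100.0, 225.0], [133.0, 1.0], [179.0, 8.0], [146.0, 232.0]] ((46.60097885131836, 226.85426330566406), 8.392654418945312)
```

```bash
cat > plan.py <<'E'
# plan.py pivot_y phi angles... : rotation about the foot edge, optional extra shifts; prints shift along tool y,z
import sys,numpy as np
from workcell import r
piv=float(sys.argv[1]);e=r.read_state();p=np.array([e["ee_pos"][1]-piv,e["ee_pos"][2]])
phi=np.radians(180-e["tool_rot"][0])
ty=np.array([np.cos(phi),np.sin(phi)]);tz=np.array([np.sin(phi),-np.cos(phi)])
for a in sys.argv[2:]:
    t=np.radians(float(a));Rm=np.array([[np.cos(t),-np.sin(t)],[np.sin(t),np.cos(t)]])
    s=Rm@p-p;print(a,(s@ty).round(4),(s@tz).round(4),end=" | ")
E
python3 plan.py .134 2 4 6 8 10 12 14 16
```

```text
2 -0.0065 -0.0004 | 4 -0.0129 -0.0007 | 6 -0.0194 -0.0007 | 8 -0.0259 -0.0004 | 10 -0.0324 0.0 | 12 -0.0388 0.0007 | 14 -0.0452 0.0016 | 16 -0.0516 0.0028 |
```

```bash
python3 -m creep '[[[0,-0.003,-0.0002,-1,0,0,0.33],[0,-0.0065,-0.0004,-2,0,0,0.33],[0,-0.0081,-0.0005,-2.5,0,0,0.33],[0,-0.0097,-0.0006,-3,0,0,0.33],[0,-0.0113,-0.0006,-3.5,0,0,0.33],[0,-0.013,-0.0007,-4,0,0,0.33],[0,-0.0146,-0.0007,-4.5,0,0,0.33],[0,-0.0162,-0.0007,-5,0,0,0.33],[0,-0.0178,-0.0007,-5.5,0,0,0.33],[0,-0.0194,-0.0007,-6,0,0,0.33],[0,-0.0226,-0.0006,-7,0,0,0.33],[0,-0.0259,-0.0004,-8,0,0,0.33]]]'; python3 look.py t2; python3 plan.py .134 2 4 6 8 10 12 14 16 18 20 22 24
```

```text
clock: 5.05
ee_pos: [0.4993, 0.0992, 0.1826]
tool_rot: [163.9, 0.0, 178.8]
ft_force: [-0.3, -0.6, -0.2]
grip_width: 0.0575
grasp_force: 0.2
5.05 [0.4993 0.0992 0.1826] [163.9   0.  178.8] [-0.3 -0.6 -0.2] 0.0575 0.2273890941796708 [-6. -1. -5. 87. 16. -5.]
spine yz mm 631 [[59.0, 214.0], [135.0, -2.0], [178.0, 13.0], [101.0, 229.0]] ((44.98746109008789, 229.24424743652344), 19.50953483581543)
2 -0.0065 -0.0004 | 4 -0.0129 -0.0007 | 6 -0.0194 -0.0007 | 8 -0.0259 -0.0004 | 10 -0.0324 0.0 | 12 -0.0388 0.0007 | 14 -0.0452 0.0016 | 16 -0.0516 0.0028 | 18 -0.0579 0.0041 | 20 -0.0642 0.0057 | 22 -0.0704 0.0075 | 24 -0.0766 0.0095 |
```

View pics/t2.png

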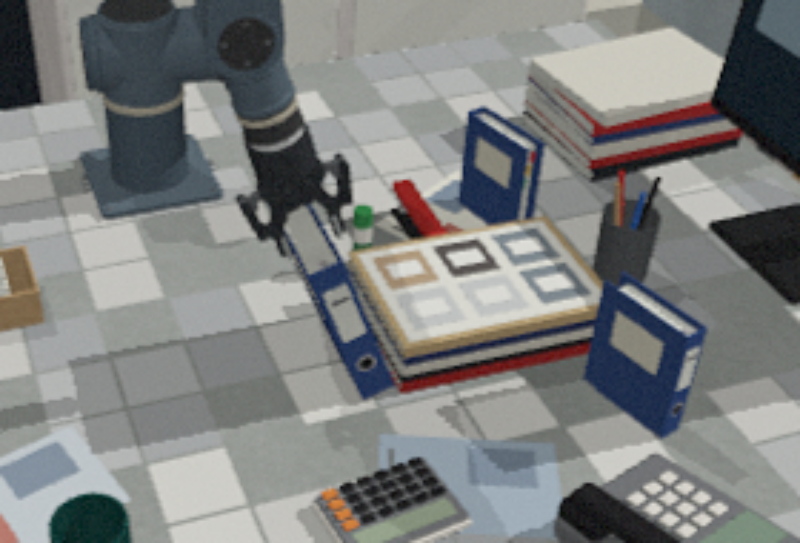

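The picture shows the binder leaning about 19.5° with its spine foot corner near (370,390) and its top resting on the lower finger near (300,225). Its foot is still by the pile. I'll continue lowering and open the jaws gradually.

```bash
python3 -m creep '[[[0,-0.003,-0.0002,-1,0,0,0.32],[0,-0.0065,-0.0004,-2,0,0,0.3],[0,-0.0097,-0.0006,-3,0,0,0.28],[0,-0.013,-0.0007,-4,0,0,0.26],[0,-0.0162,-0.0007,-5,0,0,0.24],[0,-0.0194,-0.0007,-6,0,0,0.22],[0,-0.0226,-0.0006,-7,0,0,0.2],[0,-0.0259,-0.0004,-8,0,0,0.18],[0,-0.0292,-0.0002,-9,0,0,0.16],[0,-0.0324,0,-10,0,0,0.14],[0,-0.0356,0.0003,-11,0,0,0.12],[0,-0.0388,0.0007,-12,0,0,0.1],[0,-0.042,0.0011,-13,0,0,0.08],[0,-0.0452,0.0016,-14,0,0,0.06],[0,-0.0484,0.0022,-15,0,0,0.04],[0,-0.0516,0.0028,-16,0,0,0.02],[0,-0.0548,0.0034,-17,0,0,0],[0,-0.0579,0.0041,-18,0,0,0],[0,-0.061,0.0049,-19,0,0,0],[0,-0.0642,0.0057,-20,0,0,0]]]'; python3 look.py t3; python3 plan.py .137 2 4 6 8 10 12 14 16 18 20 22 24
```

```text
clock: 7.1
ee_pos: [0.498, 0.0391, 0.1593]
tool_rot: [143.9, 0.0, 178.8]
ft_force: [-0.2, -0.8, -1.5]
grip_width: 0.0855
grasp_force: 0.8
7.1 [0.498  0.0391 0.1593] [143.9   0.  178.8] [-0.2 -0.8 -1.5] 0.0855 0.7615046307910234 [-24.   7.  -6.  93.  33. -27.]
spine yz mm 631 [[-21.0, 166.0], [134.0, -0.0], [169.0, 32.0], [13.0, 198.0]] ((47.12137222290039, 227.52569580078125), 43.04804992675781)
2 -0.0065 -0.0004 | 4 -0.013 -0.0005 | 6 -0.0195 -0.0004 | 8 -0.026 -0.0001 | 10 -0.0325 0.0005 | 12 -0.039 0.0013 | 14 -0.0454 0.0023 | 16 -0.0518 0.0035 | 18 -0.0582 0.005 | 20 -0.0645 0.0066 | 22 -0.0707 0.0085 | 24 -0.0769 0.0106 |
```

```bash
python3 -m creep '[[[0,-0.003,-0.0002,-1,0,0,0],[0,-0.0065,-0.0004,-2,0,0,0],[0,-0.0097,-0.0005,-3,0,0,0],[0,-0.013,-0.0005,-4,0,0,0],[0,-0.0162,-0.0005,-5,0,0,0],[0,-0.0195,-0.0004,-6,0,0,0],[0,-0.0228,-0.0003,-7,0,0,0],[0,-0.026,-0.0001,-8,0,0,0],[0,-0.0292,0.0002,-9,0,0,0],[0,-0.0325,0.0005,-10,0,0,0],[0,-0.0357,0.0009,-11,0,0,0],[0,-0.039,0.0013,-12,0,0,0],[0,-0.0422,0.0018,-13,0,0,0],[0,-0.0454,0.0023,-14,0,0,0],[0,-0.0486,0.0029,-15,0,0,0],[0,-0.0518,0.0035,-16,0,0,0]]]'; python3 look.py t4; python3 plan.py .137 2 4 6 8 10 12 14 16 18 20 22 24
```

```text
clock: 8.75
ee_pos: [0.4972, -0.0007, 0.1259]
tool_rot: [127.9, 0.0, 178.8]
ft_force: [0.4, -2.9, -1.9]
grip_width: 0.0857
grasp_force: 1.3
8.75 [ 0.4972 -0.0007  0.1259] [127.9   0.  178.8] [ 0.4 -2.9 -1.9] 0.0857 1.3025083404500037 [-34.  21.  -2. 102.  42. -46.]
spine yz mm 590 [[-61.0, 114.0], [131.0, -2.0], [158.0, 42.0], [-34.0, 158.0]] ((51.964683532714844, 224.60263061523438), 58.841312408447266)
2 -0.0065 -0.0004 | 4 -0.013 -0.0005 | 6 -0.0195 -0.0004 | 8 -0.026 -0.0001 | 10 -0.0324 0.0004 | 12 -0.0389 0.0012 | 14 -0.0453 0.0022 | 16 -0.0517 0.0034 | 18 -0.058 0.0049 | 20 -0.0643 0.0065 | 22 -0.0705 0.0084 | 24 -0.0767 0.0105 |
```

View pics/t4.png

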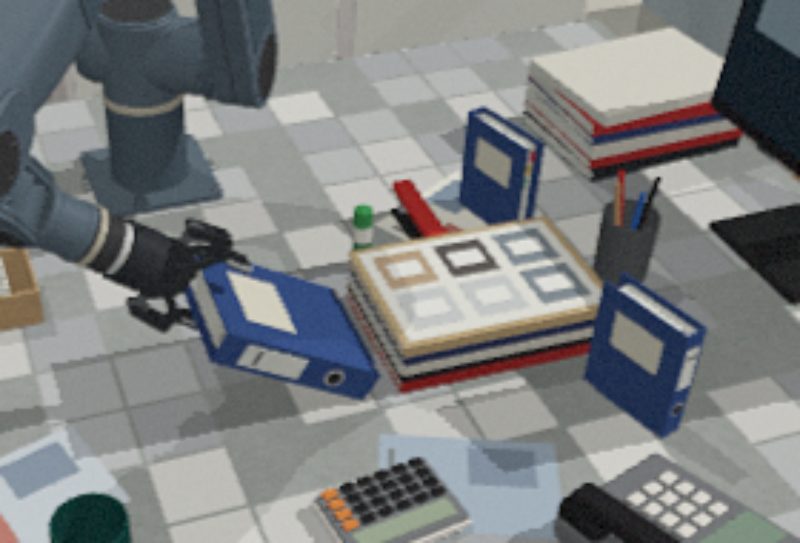

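The binder leans about 60°. Its foot corner is near (375,380), about 25 mm from the pile, and its top end rests on the lower finger near (195,310). I'll work out the finger-tip path for the rest of the lowering.

```bash
cat > tgt.py <<'E'
# tgt.py pivot_y  theta,phi,d(mm) ...  -> shift along tool y,z and turn from present pose
import sys,numpy as np
from workcell import r
e=r.read_state();c=np.array(e["ee_pos"][1:]);ph=180-e["tool_rot"][0]
ax=lambda f:(np.array([np.cos(f),np.sin(f)]),np.array([np.sin(f),-np.cos(f)]))
y0,z0=ax(np.radians(ph));pv=float(sys.argv[1])
def tcp(th,fi,d):
    th,fi=np.radians([th,fi]);ty,tz=ax(fi);E=np.array([pv,0])+.225*np.array([-np.sin(th),np.cos(th)])
    T=E+d/1000*tz;return T+.0427*ty+.013*tz,T,T-.0145*ty
for a in sys.argv[2:]:
    th,fi,d=map(float,a.split(","));p,T,O=tcp(th,fi,d);s=p-c
    print(a,"ty %.4f tz %.4f wx %.1f"%(s@y0,s@z0,-(fi-ph)),"tip",T.round(4),"outer z %.4f"%O[1])
E
python3 tgt.py .134 59.5,52.1,26.5 62,53,25 65,54,23 68,55,21 71,56,19 74,57,18 77,57,17 80,57,16 82,57,15 84,57,14
```

```text
59.5,52.1,26.5 ty -0.0018 tz -0.0004 wx 0.0 tip [-0.039   0.0979] outer z 0.0865
62,53,25 ty -0.0109 tz -0.0011 wx -0.9 tip [-0.0447  0.0906] outer z 0.0790
65,54,23 ty -0.0218 tz -0.0015 wx -1.9 tip [-0.0513  0.0816] outer z 0.0698
68,55,21 ty -0.0328 tz -0.0013 wx -2.9 tip [-0.0574  0.0722] outer z 0.0604
71,56,19 ty -0.0436 tz -0.0006 wx -3.9 tip [-0.063   0.0626] outer z 0.0506
74,57,18 ty -0.0542 tz 0.0017 wx -4.9 tip [-0.0672  0.0522] outer z 0.0401
77,57,17 ty -0.0651 tz 0.0054 wx -4.9 tip [-0.071   0.0414] outer z 0.0292
80,57,16 ty -0.0757 tz 0.0096 wx -4.9 tip [-0.0742  0.0304] outer z 0.0182
82,57,15 ty -0.0827 tz 0.0124 wx -4.9 tip [-0.0762  0.0231] outer z 0.0110
84,57,14 ty -0.0895 tz 0.0155 wx -4.9 tip [-0.078   0.0159] outer z 0.0037
```

```bash
python3 -m creep '[[[0,-0.0036,-0.0004,-0.3,0,0,0],[0,-0.0072,-0.0008,-0.6,0,0,0],[0,-0.0109,-0.0011,-0.9,0,0,0],[0,-0.0145,-0.0013,-1.2,0,0,0],[0,-0.0181,-0.0014,-1.5,0,0,0],[0,-0.0218,-0.0015,-1.9,0,0,0],[0,-0.0255,-0.0015,-2.2,0,0,0],[0,-0.0291,-0.0014,-2.5,0,0,0],[0,-0.0328,-0.0013,-2.9,0,0,0],[0,-0.0364,-0.0011,-3.2,0,0,0],[0,-0.04,-0.0009,-3.5,0,0,0],[0,-0.0436,-0.0006,-3.9,0,0,0],[0,-0.0471,0.0001,-4.2,0,0,0],[0,-0.0506,0.0009,-4.6,0,0,0],[0,-0.0542,0.0017,-4.9,0,0,0],[0,-0.0578,0.0029,-4.9,0,0,0],[0,-0.0614,0.0041,-4.9,0,0,0],[0,-0.0651,0.0054,-4.9,0,0,0]]]'; python3 look.py; python3 tgt.py .132 77,57,17 80,57,16 82,57,15 84,57,14 85,55,10 85.5,50,9 86,45,8
```

```text
clock: 10.6
ee_pos: [0.4964, -0.0364, 0.0713]
tool_rot: [123.1, 0.0, 178.8]
ft_force: [-0.2, 0.1, -3.0]
grip_width: 0.085
grasp_force: 1.2
10.6 [ 0.4964 -0.0364  0.0713] [123.1   0.  178.8] [-0.2  0.1 -3. ] 0.085 1.200823774561286 [-38.  31.   1. 103.  42. -54.]
spine yz mm 527 [[-86.0, 51.0], [137.0, -1.0], [148.0, 49.0], [-74.0, 101.0]] ((51.45140075683594, 228.37132263183594), 76.81529998779297)
77,57,17 ty -0.0017 tz -0.0017 wx -0.1 tip [-0.073   0.0414] outer z 0.0292
80,57,16 ty -0.0126 tz 0.0017 wx -0.1 tip [-0.0762  0.0304] outer z 0.0182
82,57,15 ty -0.0198 tz 0.0039 wx -0.1 tip [-0.0782  0.0231] outer z 0.0110
84,57,14 ty -0.0269 tz 0.0063 wx -0.1 tip [-0.08    0.0159] outer z 0.0037
85,55,10 ty -0.0312 tz 0.0056 wx 1.9 tip [-0.084   0.0139] outer z 0.0020
85.5,50,9 ty -0.0351 tz 0.0091 wx 6.9 tip [-0.0854  0.0119] outer z 0.0008
86,45,8 ty -0.0391 tz 0.0125 wx 11.9 tip [-0.0868  0.01  ] outer z -0.0002
```

```bash
python3 -m creep '[[[0,-0.0025,0.0002,0,0,0,0],[0,-0.005,0.0006,0,0,0,0],[0,-0.0075,0.001,0,0,0,0],[0,-0.01,0.0014,0,0,0,0],[0,-0.0126,0.0018,0,0,0,0],[0,-0.015,0.0024,0,0,0,0],[0,-0.0175,0.0032,0,0,0,0],[0,-0.02,0.0039,0,0,0,0],[0,-0.022,0.0046,0,0,0,0],[0,-0.024,0.0053,0,0,0,0],[0,-0.0255,0.0058,0,0,0,0],[0,-0.0255,0.0058,0,0,0,0]]]'; python3 look.py t5; python3 tgt.py .135 83.5,57,14 84,57,12 84.5,55,11 85,50,10 85.5,45,8 86,40,8 86.5,36,6
```

```text
clock: 11.85
ee_pos: [0.4962, -0.0454, 0.0468]
tool_rot: [123.1, -0.0, 178.8]
ft_force: [-0.4, 0.4, -3.7]
grip_width: 0.0854
grasp_force: 1.3
11.85 [ 0.4962 -0.0454  0.0468] [123.1  -0.  178.8] [-0.4  0.4 -3.7] 0.0854 1.2507480662316084 [-39.  33.   2. 101.  42. -55.]
spine yz mm 483 [[-65.0, 20.0], [135.0, 1.0], [140.0, 50.0], [-60.0, 70.0]] ((49.98841857910156, 200.76925659179688), 84.36570739746094)
83.5,57,14 ty 0.0012 tz 0.0025 wx -0.1 tip [-0.0768  0.0178] outer z 0.0057
84,57,12 ty -0.0005 tz 0.0014 wx -0.1 tip [-0.0787  0.017 ] outer z 0.0048
84.5,55,11 ty -0.0032 tz 0.0028 wx 1.9 tip [-0.08    0.0153] outer z 0.0034
85,50,10 ty -0.0071 tz 0.0063 wx 6.9 tip [-0.0815  0.0132] outer z 0.0021
85.5,45,8 ty -0.0110 tz 0.0086 wx 11.9 tip [-0.0836  0.012 ] outer z 0.0017
86,40,8 ty -0.0155 tz 0.0127 wx 16.9 tip [-0.0843  0.0096] outer z 0.0002
86.5,36,6 ty -0.0188 tz 0.0141 wx 20.9 tip [-0.0861  0.0089] outer z 0.0004
```

View pics/t5.png

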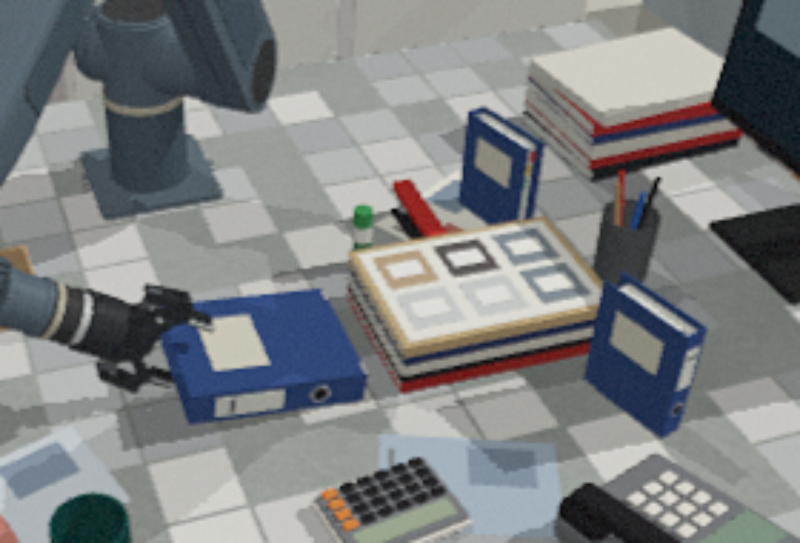

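```bash
python3 -m creep '[[[0,-0.0005,0.001,0,0,0,0],[0,-0.0015,0.0015,1,0,0,0],[0,-0.0025,0.0022,2,0,0,0],[0,-0.0034,0.003,3,0,0,0],[0,-0.0042,0.0037,4,0,0,0],[0,-0.005,0.0044,5,0,0,0],[0,-0.0058,0.0051,6,0,0,0],[0,-0.0066,0.0058,7,0,0,0],[0,-0.0074,0.0063,8,0,0,0],[0,-0.0082,0.0068,9,0,0,0],[0,-0.009,0.0073,10,0,0,0],[0,-0.0097,0.0078,11,0,0,0],[0,-0.0105,0.0083,12,0,0,0],[0,-0.0114,0.009,13,0,0,0],[0,-0.0123,0.0098,14,0,0,0],[0,-0.0132,0.0106,15,0,0,0],[0,-0.014,0.0114,16,0,0,0],[0,-0.0148,0.0122,17,0,0,0]]]'; python3 look.py; python3 tgt.py .135 86,40,8 86.5,38,6 87,36,4
```

```text
clock: 13.7
ee_pos: [0.4962, -0.0432, 0.0278]
tool_rot: [140.2, -0.0, 178.8]
ft_force: [-0.1, -1.2, -3.6]
grip_width: 0.0856
grasp_force: 1.2
13.7 [ 0.4962 -0.0432  0.0278] [140.2  -0.  178.8] [-0.1 -1.2 -3.6] 0.0856 1.2284977734088898 [-33.  20.  -7.  86.  33. -39.]
spine yz mm 491 [[-83.0, 12.0], [136.0, -0.0], [139.0, 51.0], [-80.0, 63.0]] ((50.994544982910156, 218.9136199951172), 86.86612701416016)
86,40,8 ty -0.0008 tz 0.0007 wx -0.2 tip [-0.0843  0.0096] outer z 0.0002
86.5,38,6 ty -0.0029 tz 0.0016 wx 1.8 tip [-0.0859  0.009 ] outer z 0.0001
87,36,4 ty -0.0048 tz 0.0025 wx 3.8 tip [-0.0873  0.0085] outer z 0.0000
```

```bash
python3 -m creep '[[[0,-0.0012,0,0,0,0,0],[0,-0.002,-0.0006,0,0,0,0],[0,-0.0027,-0.0012,0,0,0,0],[0,-0.0035,-0.0019,0,0,0,0],[0,-0.0042,-0.0025,0,0,0,0],[0,-0.005,-0.0032,0,0,0,0],[0,-0.0057,-0.0038,0,0,0,0],[0,-0.0065,-0.0045,0,0,0,0],[0,-0.0072,-0.0051,0,0,0,0],[0,-0.008,-0.0057,0,0,0,0],[0,-0.0087,-0.0064,0,0,0,0],[0,-0.0095,-0.007,0,0,0,0],[0,-0.0102,-0.0077,0,0,0,0],[0,-0.011,-0.0083,0,0,0,0]]]'; python3 look.py
```

```text
clock: 15.15
ee_pos: [0.496, -0.0571, 0.0273]
tool_rot: [140.1, 0.0, 178.8]
ft_force: [-0.1, -0.2, -1.0]
grip_width: 0.0854
grasp_force: 0.0
15.15 [ 0.496  -0.0571  0.0273] [140.1   0.  178.8] [-0.1 -0.2 -1. ] 0.0854 0.0 [-35.  22.  -6.  87.  32. -41.]
spine yz mm 435 [[-64.0, 7.0], [135.0, 6.0], [135.0, 49.0], [-64.0, 49.0]] ((42.755489349365234, 199.626708984375), 89.82864379882812)
```

The binder is flat and off the finger. I'll back the hand off along its own axis, then bring it upright.

```bash
python3 -m creep '[[[0,0,-0.01,0,0,0,0],[0,0.001,-0.03,0,0,0,0],[0,0.002,-0.05,0,0,0,0],[0,0.003,-0.075,0,0,0,0],[0,0.003,-0.1,0,0,0,0],[0,0.003,-0.128,0,0,0,0],[0,0.003,-0.128,7,0,0,0],[0,0.003,-0.128,14,0,0,0],[0,0.003,-0.128,21,0,0,0],[0,0.003,-0.128,28,0,0,0],[0,0.003,-0.128,35,0,0,0],[0,0.003,-0.128,39.9,0,0,0],[0,0.003,-0.128,39.9,0,0,0],[0,0.003,-0.128,39.9,0,0,0]]]' && python3 -m creep '[[[0,0,0,0,0,8,0],[0,0,0,0,0,16,0],[0,0,0,0,0,24,0],[0,0,0,0,0,32,0],[0,0,0,0,0,40,0],[0,0,0,0,0,48,0],[0,0,0,0,0,56,0],[0,0,0,0,0,64,0],[0,0,0,0,0,72,0],[0,0,0,0,0,80,0],[0,0,0,0,0,88,0],[0,0,0,0,0,90,0],[0,0,0,0,0,90,0],[0,0,0,0,0,90,0]]]'; python3 look.py
python3 - <<'E'
from workcell import r
from h import *
for n in ("scene","side"):
    p,d=r.snapshot(n);c=r.get_calibration(n);R=cv2.Rodrigues(np.array(c["rvec"]))[0]
    P=pts(d,R,np.array(c["tvec"]).ravel(),[c["fx"],c["fy"],c["cx"],c["cy"]])
    m=(abs(P[...,2]-.045)<.012)&(abs(P[...,0]-.5)<.12)&(P[...,1]>-.14)&(P[...,1]<.165)
    k,l,st,ce=cv2.connectedComponentsWithStats(m.astype(np.uint8));i=1+np.argmax(st[1:,4]);q=P[l==i]
    print(n,cv2.minAreaRect((q[:,:2]*1000).astype(np.float32)),np.median(q[:,2]),np.percentile(q[:,:2],[1,99],0))
    m=(P[...,2]>.02)&(P[...,2]<.068)&(abs(P[...,0]-.5)<.08)&(P[...,1]>.15)&(P[...,1]<.2)
    print("pile side y",m.sum(),np.median(P[m][:,1]) if m.any() else None)
E
```

```text
clock: 16.6
ee_pos: [0.4943, -0.1366, 0.1279]
tool_rot: [179.9, 0.0, 178.8]
ft_force: [-0.4, 0.1, -0.0]
grip_width: 0.0854
grasp_force: 0.0
clock: 18.0
ee_pos: [0.494, -0.1378, 0.127]
tool_rot: [-179.9, -0.1, 88.7]
ft_force: [-1.2, -0.2, 0.8]
grip_width: 0.0856
grasp_force: 0.0
18.0 [ 0.494  -0.1378  0.127 ] [-1.799e+02 -1.000e-01  8.870e+01] [-1.2 -0.2  0.8] 0.0856 0.0 [-23.   1.  -8.  81.   0.  68.]
spine yz mm 439 [[-64.0, 7.0], [136.0, 6.0], [136.0, 50.0], [-64.0, 51.0]] ((44.29738235473633, 199.9008331298828), 89.74559020996094)
scene ((499.4339904785156, 26.403175354003906), (228.82217407226562, 189.9897003173828), 89.49836730957031) 0.045451066992373584 [[ 0.40934861 -0.08518755]
 [ 0.59062013  0.13605669]]
pile side y 176 0.18836373040145873
side ((497.49365234375, 24.210411071777344), (231.0319366455078, 181.72552490234375), 88.53289031982422) 0.04565874736010645 [[ 0.40826272 -0.0859342 ]
 [ 0.58598446  0.13748092]]
pile side y 0 None
```

```bash
python3 -m creep '[[[0.01,0.002,0.01,0,0,0,0],[0.022,0.004,0.03,0,0,0,0],[0.022,0.004,0.055,0,0,0,0],[0.022,0.004,0.08,0,0,0,0],[0.022,0.004,0.1,0,0,0,0],[0.022,0.004,0.115,0,0,0,0],[0.022,0.004,0.122,0,0,0,0],[0.022,0.004,0.122,0,0,0,0],[0.022,0.004,0.122,0,0,0,0]]]'
```

```text
clock: 19.05
ee_pos: [0.4991, -0.1147, 0.0058]
tool_rot: [180.0, 0.0, 88.8]
ft_force: [0.2, -0.4, -0.2]
grip_width: 0.0854
grasp_force: 0.0
```

```bash
python3 -m creep '[[[0.005,0,0,0,0,0,0],[0.01,0,0,0,0,0,0],[0.014,0,0,0,0,0,0],[0.018,0,0,0,0,0,0],[0.021,0,0,0,0,0,0],[0.024,0,0,0,0,0,0],[0.027,0,0,0,0,0,0],[0.03,0,0,0,0,0,0],[0.033,0,0,0,0,0,0],[0.036,0,0,0,0,0,0],[0.039,0,0,0,0,0,0],[0.042,0,0,0,0,0,0],[0.045,0,0,0,0,0,0],[0.048,0,0,0,0,0,0],[0.05,0,0,0,0,0,0],[0.052,0,0,0,0,0,0]]]'; python3 look.py t6
```

```text
clock: 20.65
ee_pos: [0.5003, -0.0633, 0.0059]
tool_rot: [179.9, 0.1, 88.8]
ft_force: [-0.0, -4.9, 3.3]
grip_width: 0.0852
grasp_force: 2.7
20.65 [ 0.5003 -0.0633  0.0059] [1.799e+02 1.000e-01 8.880e+01] [-0.  -4.9  3.3] 0.0852 2.6748748496174812 [-15.   4. -19.  67.  -0.  76.]
spine yz mm 505 [[-54.0, 51.0], [-54.0, 6.0], [170.0, 6.0], [170.0, 51.0]] ((224.32131958007812, 44.81406784057617), 0.04622761160135269)
```

View pics/t6.png

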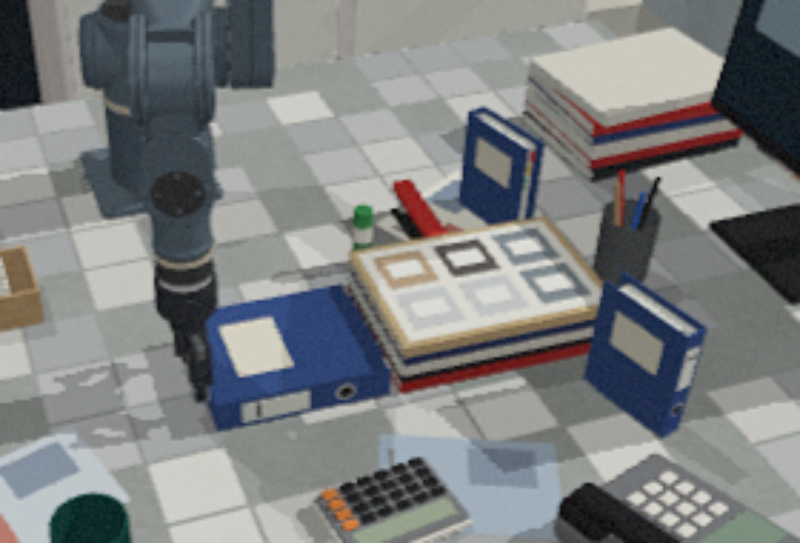

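The foot end near (385,375) is still about 14 mm from the pile. The push force is about 5 N, so I'll keep pushing gently until it rises.

```bash
python3 -m creep '[[[0.002,0,0,0,0,0,0],[0.004,0,0,0,0,0,0],[0.006,0,0,0,0,0,0],[0.008,0,0,0,0,0,0],[0.01,0,0,0,0,0,0],[0.011,0,0,0,0,0,0]]]'; python3 -m creep '[[[0.001,0,0,0,0,0,0],[0.001,0,0,0,0,0,0]]]';  python3 -m creep '[[[0.001,0,0,0,0,0,0],[0.001,0,0,0,0,0,0]]]'; python3 look.py
```

```text
clock: 21.3
ee_pos: [0.5004, -0.0524, 0.0059]
tool_rot: [180.0, 0.1, 88.8]
ft_force: [-0.3, -6.7, 2.9]
grip_width: 0.0853
grasp_force: 3.7
clock: 21.5
ee_pos: [0.5005, -0.0524, 0.0059]
tool_rot: [180.0, 0.2, 88.7]
ft_force: [-0.6, -8.2, 3.1]
grip_width: 0.0857
grasp_force: 3.9
clock: 21.7
ee_pos: [0.5004, -0.0524, 0.0059]
tool_rot: [180.0, 0.3, 88.7]
ft_force: [0.2, -10.8, 3.1]
grip_width: 0.0854
grasp_force: 5.1
21.7 [ 0.5004 -0.0524  0.0059] [180.    0.3  88.7] [  0.2 -10.8   3.1] 0.0854 5.115945562720299 [-13.   4. -19.  67.  -0.  78.]
spine yz mm 534 [[-42.0, 80.0], [-42.0, 6.0], [190.0, 6.0], [190.0, 80.0]] ((232.36129760742188, 74.02650451660156), 0.10258695483207703)
```

The force is rising without motion, so the foot is against the pile. I'll give one small extra press to square it, then retreat.

```bash
python3 -m creep '[[[0.001,0,0,0,0,0,0],[0.002,0,0,0,0,0,0],[0.002,0,0,0,0,0,0]]]'; python3 -m creep '[[[-0.002,0,0,0,0,0,0],[-0.006,0,0,0,0,0,0],[-0.012,0,0,0,0,0,0],[-0.025,0,0,0,0,0,0],[-0.035,0,0,0,0,0,0],[-0.04,0,-0.02,0,0,0,0],[-0.04,0,-0.05,0,0,0,0],[-0.04,0,-0.09,0,0,0,0],[-0.04,0,-0.13,0,0,0,0],[-0.04,0,-0.17,0,0,0,0],[-0.04,0,-0.2,0,0,0,0],[-0.04,0,-0.2,0,0,0,0],[-0.04,0,-0.2,0,0,0,0]]]'; python3 look.py t7
python3 - <<'E'
from workcell import r
from h import *
for n in ("scene","side"):
    p,d=r.snapshot(n);c=r.get_calibration(n);R=cv2.Rodrigues(np.array(c["rvec"]))[0]
    P=pts(d,R,np.array(c["tvec"]).ravel(),[c["fx"],c["fy"],c["cx"],c["cy"]])
    m=(abs(P[...,2]-.045)<.008)&(abs(P[...,0]-.5)<.12)&(P[...,1]>-.14)&(P[...,1]<.18)
    k,l,st,ce=cv2.connectedComponentsWithStats(m.astype(np.uint8));i=1+np.argmax(st[1:,4]);q=P[l==i]
    print(n,cv2.minAreaRect((q[:,:2]*1000).astype(np.float32)),np.median(q[:,2]),np.percentile(q[:,:2],[1,99],0).round(4).tolist())
E
```

```text
clock: 22.05
ee_pos: [0.5003, -0.0524, 0.006]
tool_rot: [-180.0, 0.6, 88.7]
ft_force: [-1.1, -14.1, 2.4]
grip_width: 0.0856
grasp_force: 7.5
clock: 23.35
ee_pos: [0.4999, -0.0884, 0.2061]
tool_rot: [179.9, 0.0, 88.8]
ft_force: [-0.7, -0.1, -0.6]
grip_width: 0.0854
grasp_force: 0.0
23.35 [ 0.4999 -0.0884  0.2061] [179.9   0.   88.8] [-0.7 -0.1 -0.6] 0.0854 0.0 [-18.  -0.  -0.  90.   0.  74.]
spine yz mm 540 [[-45.0, 66.0], [-42.0, -5.0], [193.0, 7.0], [189.0, 78.0]] ((234.56776428222656, 70.82262420654297), 3.021630048751831)
scene ((499.430419921875, 70.26646423339844), (223.1614532470703, 188.23336791992188), 88.38137817382812) 0.045277894216625224 [[0.4097, -0.0393], [0.5917, 0.1779]]
side ((497.259521484375, 56.0070915222168), (202.96971130371094, 181.6089630126953), 88.62104797363281) 0.04570526468332159 [[0.4082, -0.0391], [0.5854, 0.1547]]
```

View pics/t7.png

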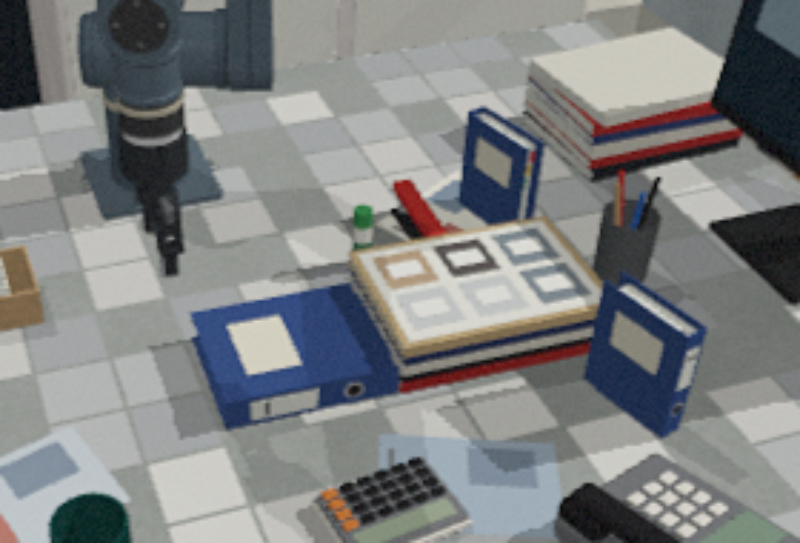

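The binder lies flat with its foot against the pile near (395,375), square at about -1.4°. The hand is clear near (170,265), and everything else is where it was. I'm handing it in.

```bash
python3 -c "
from workcell import r
print(r.close_job())"
```

```text
the job is handed in; nothing more can be done
None
```

The blue ring binder lies flat on its cover, foot end square against the pile and hand clear, handed in at about 23 s; its top end dropped the last centimetre or so as I drew the finger out, and I then pushed the binder about 47 mm along the desk to bring its foot back against the pile.

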